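# Set and hold the craft tweezers at the gauge

## Task

On the model-making table, take the glue stick out from between the blades of the tweezers and stand it upright in the blue tray, letting go of it. Then squeeze the two sprung blades with the gripper at their blue grips until each tip is over its own green bar of the gap gauge, and finish the program while still holding them steady there, so that a strip can be glued between the tips. Leave the other things on the table where they are.

Things in the scene. Friction and masses are not known exactly. Their poses are not given: they have to be found in the camera images.
- holder: Fixed black base plate, 220 x 90 x 10 mm, that carries the tweezers and gap gauge. Origin under its centre; x runs along the tweezers to the tips, y to the left blade, z up. The joined end sits in a clamp at x -107 to -77 mm, 61 mm high (its knob reaches y +17). A white block under the tips (x 70 to 110, y -37 to 37, 32 mm high) carries the green gauge bars. Place and yaw differ each time.
- squeeze (a point): Point midway between the blades' blue grips: x 20, y 0 of the holder, 52 mm above the table; axes as the holder's. The grips, 36 mm long and 17 mm tall, lie on the blades' outer faces, 82 to 118 mm from the hinges. Over these faces the relaxed blades measure about 45 mm here; at the marks, 17 to 27 mm.
- tip_left (a point): Red tip of the left blade (holder +y side), at the middle of its 3 mm thickness, 52 mm above the table. Relaxed, the tips stand about 59 mm apart. A tip moves about 1.5 to 1.7 times as far as the blade does where the pads press on the grip.
- tip_right (a point): Tip of the right blade (holder -y side), as the left one.
- mark_left (a point): Centre of the top face of the left green gauge bar, 42 mm above the table, under the tips; the bar is 8 mm wide along the holder's y and 30 mm long along its x. Its axes are the holder's.
- mark_right (a point): The same on the right green bar. The two bars always lie equally far to either side of the tweezers' middle line; their centres are 12 to 28 mm apart, different each time.
- blade_left: Left steel blade, 3 mm thick, level, mid-height 52 mm above the table. Origin at its upright spring hinge (holder x -80, y +4 mm), x along the blade, tip 170 mm away. Relaxed it splays 0.15 rad outward; squeezed inward it can turn 0.17 rad. Spring 5 N m/rad: 4 to 7 N on the grip at the mark.
- blade_right: The same on the right (hinge at holder x -80, y -4 mm), sprung independently of the left blade.
- glue_mid (a point): Centre of the glue stick, a white and orange upright cylinder 30 mm in diameter and 110 mm tall, 35 to 70 g (55 mm above its foot). It stands loose on the base plate between the blades (foot 10 mm above the table, top at 120 mm) and keeps them from closing; the blades' tops are at 60 mm, so grip it above them.
- glue: The same glue stick, origin at the centre of its foot, z up its axis.
- tray: Fixed open blue tray, 140 x 140 mm, 30 mm high, walls and floor 5 mm thick; origin at the centre of its underside. It changes places with the closed cardboard carton.
- carton: Fixed closed cardboard box, 130 x 120 x 45 mm; origin at the centre of its underside.
- tape: Bystander: yellow tape roll lying flat, 68 mm across, 22 mm high; origin under its centre.
- foam: Bystander: white foam block 70 x 50 x 30 mm; origin under its centre.
- marker: Bystander: white and red marker pen lying down, about 135 x 13 x 12 mm, long axis along its y.
- flask: Bystander: grey upright flask, 72 mm across, 220 mm tall; origin under its centre.
- eraser: Bystander: red eraser in a paper sleeve, 28 x 50 x 14 mm, lying on the base plate beside the left blade, near x -50, y 29 mm of the holder (its top 24 mm above the table, well below the blades).
- cup: Bystander: white paper cup, 72 mm across, 75 mm tall.
Things that resemble listed ones, but are neither listed nor needed, are in the scene too. What is shaped like the glue but pink or turquoise is not meant.

How it is judged:
On the way, in this order (a step that is already met when the one before it is completed fails the run):
1. the glue stick stands upright in the blue tray, let go (x of glue_mid in the frame of tray between -0.06 and 0.06 m and y of glue_mid in the frame of tray between -0.06 and 0.06 m and z of glue_mid in the frame of tray between 0.045 and 0.075 m and angle between glue_mid's own z axis and vertical below 0.2 rad and contact force between each of the arm, the fingers and glue below 0.1 N), for 0.3 s.
2. the gripper squeezes both blades so that each tip stays over its green bar for a second (y of tip_left in the frame of mark_left between -0.004 and 0.004 m and contact force between the fingers and blade_left above 1 N and angular speed of each of blade_left, blade_right below 0.1 rad/s and y of tip_right in the frame of mark_right between -0.004 and 0.004 m and contact force between the fingers and blade_right above 1 N), for 1 s.
At the end, for the whole second after the job is handed in: The gripper still holds both blades (over 1 N on each) with the middle of each tip within 4 mm, across the tweezers, of the centre line of its 8 mm wide green bar, the blades steady (under 0.1 rad/s), and the glue stick stands in the blue tray, upright within 0.2 rad and not touched by the robot (all of step 1 and all of step 2); the arm keeps its last pose, push and grip.
It fails at once if a bystander (tape, foam, marker, flask, eraser, cup) is moved more than 30 mm (distance of any of tape, foam, marker, flask, eraser, cup from where it was at the start of the episode above 0.03 m).
It also fails if it takes over 61 s, if anything falls off the work surface, if the arm or the gripper's body presses on something with over 40 N, if the wrist force passes 120 N, or if a joint passes its speed limit or range.

## Robot

A 6-joint arm with a two-finger parallel gripper is mounted at the origin on the work surface. World frame = base frame: x ahead of the robot, y to its left, z up, the work surface at z = 0. Lengths are in m, angles in rad, forces in N, time in s.
With the tool pointing down it reaches from about 0.225 to 0.875 m from the base axis. Payload 3.4 kg.
Tool frame: the origin (TCP) lies where the fingers leave the gripper's body, on its centre line; the fingertips stand 73 mm ahead of it and the grasp point (between the pads) lies 54 mm ahead of it; x points along the fingers, y is the direction in which the jaws open and shut, and the axes are right-handed (so a half turn about x gives the same grasp; the last joint's range is limited). The gripper opens to 85 mm and grips with 20 to 120 N. Pads are 22 mm wide; open, the fingers measure 114 mm over their backs; the gripper's body (76 mm by 85 mm) begins 54 mm behind the grasp point. The pads swing forward as they close: fully open they stand 13 mm farther back than shut.
Start: joints at [1.111, 0.276, 1.505, -0, 1.361, -0.121], TCP at [0.191, 0.542, 0.304] pointing down, gripper open.
Joint ranges: [-2.89, 2.89], [-0.75, 2.08], [0.22, 2.7], [-1.18, 4.32], [0.11, 2.71], [-2.7, 2.7]. Speed limits (rad/s): [2.57, 2.57, 3.14, 3.14, 3.14, 3.14].

## Interface

Orientations are given as a unit quaternion [w, x, y, z].
In Python, from rig import manip gives the robot as it stands.
- The arm moves only by the tool play_rows, never from a script. Its argument "steps" is a list of rows, each a list of 5 numbers: the closure, from 0 (fully open) to 1 (shut), then the shift along the tool's x, y, z as a fraction of full scale, then the turn about the tool's x as a fraction of full scale. In form: [[grip, tx, ty, tz, twist], ...]. A call has 1 to 20 rows; each row shifts and turns the commanded pose from where the row before left it, along the tool's axes as they then stand; what a row does not reach is not made up. Full scale, the value 1, is 0.03 m for a shift and 6 degrees for a turn. A row lasts 1/10 s, in which the tool goes at most 50 mm and 8.59 degrees, less where a joint would pass 70% of its speed; a pose out of reach is approached as far as the arm can. A call with a number of a shift or a turn outside -1 to 1 is refused whole. A call with a gripper value outside its range is refused whole. The fingers move at their own pace and stop on an object; "newtons" is the grip in N (left out, the last holds). Time passes only in rows, so rows that do not move let the fingers close. It gives the time, the measured TCP pose, the force and the opening at its end, in the units of the state.
- manip.get_state(): the state, without advancing time (a new reading comes with each control period).
- manip.get_image(name): name is "scene" or "top"; returns (picture, depth): 480x640x3 uint8, red, green, blue; 480x640 float32, m along the optical axis (not along the pixel's ray), 0 where there is no reading.
- manip.camera_model(name): a dict with "mtx" (3x3 intrinsics, pixels), "k1" (the pictures are not rectified: a ray, as slopes to the right and down, at radius r is drawn at 1 + k1 r^2 times it, then the intrinsics apply), "R" (3x3) and "t" (3): a world point X has camera coordinates R X + t. Camera axes: x right, y down, z forward; pixel columns grow to the right and rows downward; lengths in m; the calibration is good to about 2 mm. A picture is of the moment at which its call begins. camera_model takes no time and is no camera call.
- manip.sign_off(): hands the job in, once; it reports no verdict.
Trained networks look in the newest picture that a camera, given by its name, has taken for a name from the list of things; names that differ only in an ending like _2 or _b are one class to them, and where a whole thing is asked for, a point or a joint stands for the part that bears it (a point fixed in the world has none). Each returns a list of dicts, best first, with "conf" (0 to 1); they miss things now and then, are a little off and sometimes report something else, mostly with a low value. They report only what shows in the picture. A call takes as long as a camera call. They do not tell look-alikes from the thing itself.
- manip.regions_of(camera, query): "mask" (480x640 bool, what is visible of it).
- manip.mark_of(camera, query): "location" ([x, y, z] in m, in the coordinates of the camera as it stood for that picture, good to about 4 mm: a listed point, or the origin of a listed thing).
The state is a dict: "clock": time; "qpos": joint angles; "qd": joint speeds; "effort": joint torques, N m; "position": TCP position; "ee_rot": TCP orientation; "contact_force": force on the tool from outside, world axes, zero at the start; "moment": the same for the moment, N m; "width": finger opening in m.
Only numpy, scipy, OpenCV 4.12 (cv2) and the standard library are available. Lean on these libraries where they do the work, as an engineer would, in place of code of your own. Each camera call takes 0.05 s, during which the arm holds its last target.

## Working session

There is one attempt and no reset: what is moved stays moved. The work goes in short steps, Python scripts to look and compute and a tool call to move; the robot and the scene stay as the last step left them, time stands still between calls to the robot, and variables do not carry over. Pictures are saved under pics/ and viewed, and the job is handed in when it is done.

Besides the shell and the picture viewer there is one more tool, called as name(argument=value, ...) on one line, values as JSON. play_rows: Moves the arm, as the interface text tells. Its arguments: {"type":"object","properties":{"steps":{"type":"array","items":{"type":"array","items":{"type":"number"}}},"newtons":{"type":"number"}},"required":["steps"]}

```bash
mkdir -p pics; ls; cat > h.py <<'E'
import numpy as np, cv2
from rig import manip
def cam2w(name,p):
    m=manip.camera_model(name);R=np.array(m['R']);t=np.array(m['t'])
    return R.T@(np.array(p)-t)
def w2px(name,X):
    m=manip.camera_model(name);R=np.array(m['R']);t=np.array(m['t'])
    c=R@np.array(X)+t;s=c[:2]/c[2];s=s*(1+m['k1']*(s@s));K=np.array(m['mtx'])
    return K[:2,:2]@s+K[:2,2]
def rays(name,uv):
    m=manip.camera_model(name);K=np.array(m['mtx'])
    d=(np.atleast_2d(uv)-K[:2,2])@np.linalg.inv(K[:2,:2]).T
    u=d.copy()
    for _ in range(20): u=d/(1+m['k1']*(u**2).sum(1,keepdims=True))
    return u
def px2w(name,uv,depth):
    u=rays(name,uv);d=np.atleast_1d(depth)[:,None]
    c=np.hstack([u*d,d]);m=manip.camera_model(name)
    return (c-np.array(m['t']))@np.array(m['R'])
def px2plane(name,uv,z):
    u=rays(name,uv);m=manip.camera_model(name);R=np.array(m['R']);C=-R.T@np.array(m['t'])
    d=np.hstack([u,np.ones((len(u),1))])@R
    return C+d*((z-C[2])/d[:,2])[:,None]
E
python3 - <<'E'
from h import *
for n in ['scene','top']:
    im,d=manip.get_image(n); cv2.imwrite(f'pics/{n}0.png',im[:,:,::-1]); np.save(f'pics/{n}0.npy',d)
    for q in ['holder','squeeze','tip_left','tip_right','mark_left','mark_right','glue','glue_mid','tray','carton','tape','foam','marker','flask','eraser','cup']:
        r=manip.mark_of(n,q)
        print(n,q,[(round(x['conf'],2),np.round(cam2w(n,x['location']),3).tolist()) for x in r[:4]])
print(manip.get_state())
E
```

```text
pics
scene holder [(0.61, [0.497, -0.016, 0.056])]
scene squeeze [(0.63, [0.589, 0.025, 0.055]), (0.43, [0.586, 0.482, 0.002])]
scene tip_left [(0.67, [0.64, 0.08, 0.051]), (0.49, [0.661, 0.045, 0.042])]
scene tip_right [(0.45, [0.665, 0.019, 0.052]), (0.32, [0.667, -0.392, 0.006]), (0.32, [0.589, 0.481, 0.003])]
scene mark_left [(0.44, [0.652, 0.07, 0.041]), (0.42, [0.48, -0.299, 0.002])]
scene mark_right [(0.64, [0.659, 0.044, 0.042])]
scene glue [(0.86, [0.735, 0.003, -0.0]), (0.82, [0.705, 0.15, 0.003]), (0.68, [0.619, 0.036, 0.016]), (0.58, [0.594, 0.15, -0.0])]
scene glue_mid [(0.94, [0.706, 0.147, 0.055]), (0.88, [0.616, 0.029, 0.067]), (0.86, [0.738, 0.003, 0.054]), (0.74, [0.416, -0.498, 0.006])]
scene tray [(0.62, [0.472, 0.304, 0.004]), (0.62, [0.57, 0.018, -0.0])]
scene carton [(0.72, [0.477, -0.298, -0.0]), (0.63, [0.664, -0.387, 0.003])]
scene tape [(0.97, [0.72, 0.253, -0.001]), (0.35, [0.618, 0.037, 0.015])]
scene foam [(0.76, [0.683, -0.264, 0.003])]
scene marker [(0.88, [0.668, -0.388, 0.003]), (0.6, [0.474, 0.305, 0.001])]
scene flask [(0.62, [0.588, 0.482, 0.0])]

[... 972 characters left out ...]
, [0.478, 0.302, -0.003])]
{'clock': 1.7, 'qpos': array([ 1.11099562e+00,  2.75921879e-01,  1.50492270e+00,  3.00555782e-05,
        1.36070067e+00, -1.21033238e-01]), 'qd': array([-4.32268906e-04, -5.71062571e-04,  7.25563257e-04,  5.09411603e-05,
       -5.10695800e-04, -6.32620717e-04]), 'effort': array([ 3.36942303e-04, -4.16644549e+01, -2.46087384e+01, -4.29154015e-04,
        6.01591073e-04,  2.40158442e-05]), 'position': array([0.19111102, 0.54233329, 0.30390646]), 'ee_rot': array([ 0.69698173,  0.1192217 ,  0.69699205, -0.11918363]), 'contact_force': array([-0.45955276, -0.57321476, -0.01317067]), 'moment': array([-0.01847297, -0.01738517, -0.03139243]), 'width': 0.08508092686719142}
```

View pics/scene0.png

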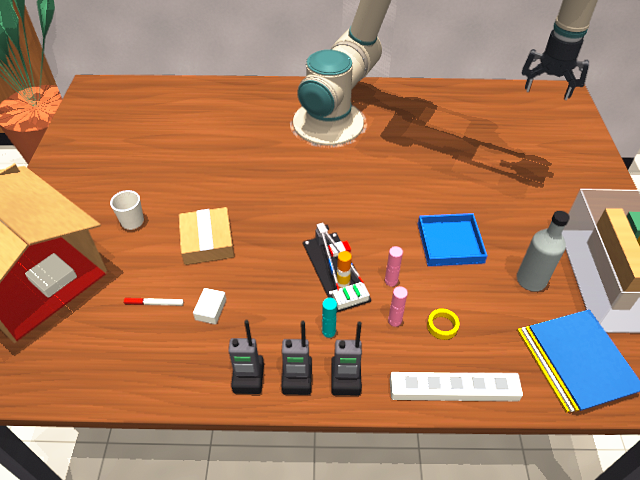

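View pics/top0.png

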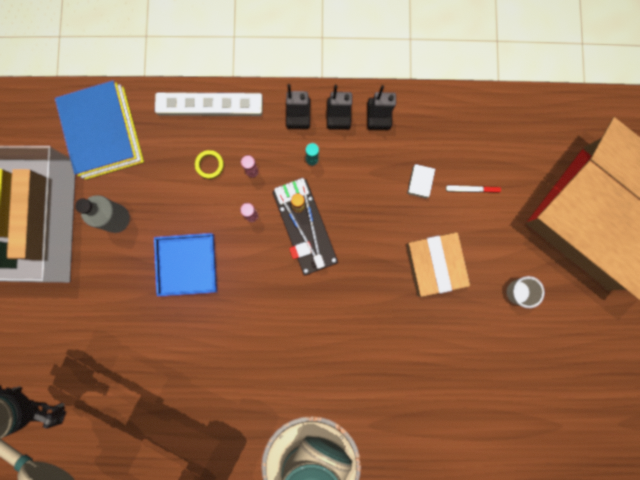

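```bash
python3 - <<'E'
from h import *
im=cv2.imread('pics/top0.png')
u,v=w2px('top',[0.6,0.05,0.05]).astype(int); print(u,v)
c=im[v-75:v+75,u-100:u+100]; cv2.imwrite('pics/topcrop0.png',cv2.resize(c,None,fx=4,fy=4,interpolation=cv2.INTER_CUBIC)); print(u-100,v-75)
im=cv2.imread('pics/scene0.png')
u,v=w2px('scene',[0.6,0.05,0.05]).astype(int); print(u,v)
c=im[v-75:v+75,u-100:u+100]; cv2.imwrite('pics/scenecrop0.png',cv2.resize(c,None,fx=4,fy=4,interpolation=cv2.INTER_CUBIC)); print(u-100,v-75)
E
```

```text
291 211
191 136
349 269
249 194
```

View pics/topcrop0.png

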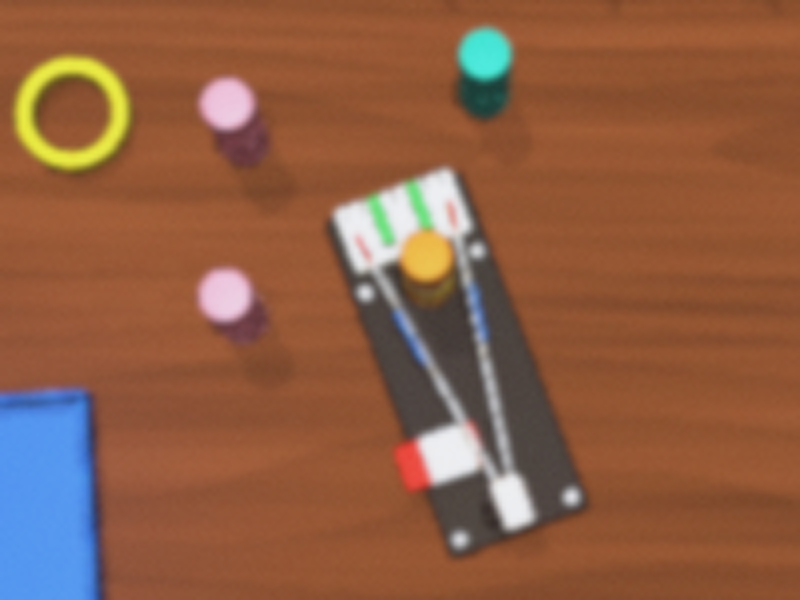

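View pics/scenecrop0.png

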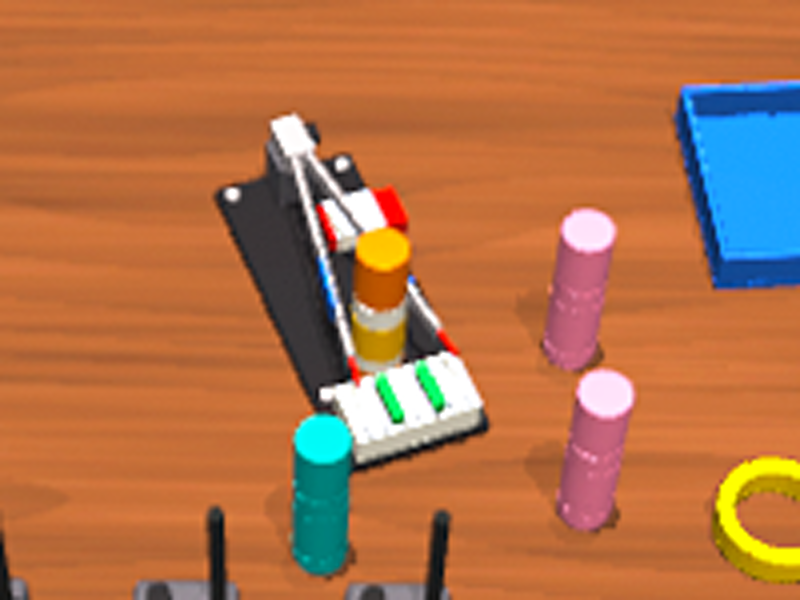

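The glue candidates are the white and orange stick (scene 344,265; top 297,200), two pink sticks (scene 394,265 and 398,307) and a turquoise one (scene 330,317). By the description I choose the orange one between the blades, and both crops confirm it. Next I fit the holder pose.

```bash
cat > fit.py <<'E'
from h import *
def blobs(im,kind,roi,minA=8):
    hsv=cv2.cvtColor(im,cv2.COLOR_BGR2HSV); H,S,V=[hsv[...,i].astype(int) for i in range(3)]
    m={'green':(H>50)&(H<80)&(S>90)&(V>100),'blue':(H>95)&(H<125)&(S>90)&(V>60),'red':((H<6)|(H>172))&(S>90)&(V>120),'orange':(H>12)&(H<24)&(S>180)&(V>170)}[kind].astype(np.uint8)
    k=np.zeros_like(m);x0,y0,x1,y1=roi;k[y0:y1,x0:x1]=1;m*=k
    n,l,s,c=cv2.connectedComponentsWithStats(m)
    return [(c[i],s[i,4],np.argwhere(l==i)[:,::-1]) for i in range(1,n) if s[i,4]>=minA]
E
python3 - <<'E'
from fit import *
zz={'green':.042,'blue':.060,'red':.0535,'orange':.12}
for n,roi in [('top',(260,165,350,285)),('scene',(290,215,380,320))]:
    im=cv2.imread(f'pics/{n}0.png')
    for k in zz:
        for c,a,p in blobs(im,k,roi,6):
            w=px2plane(n,p.astype(float),zz[k]); mu=w.mean(0)
            u,s,vt=np.linalg.svd(w-mu); ang=np.degrees(np.arctan2(vt[0,1],vt[0,0]))
            print(n,k,c.round(1),a,mu.round(4)[:2],'ang',round((ang+90)%180-90,1),'len',np.round(np.ptp((w-mu)@vt[0]),3))
    r=manip.regions_of(n,'holder')
    for x in r[:2]:
        m=x['mask'].astype(np.uint8); pts=np.argwhere(m)[:,::-1].astype(float)
        w=px2plane(n,pts,0.01)[:,:2]
        rect=cv2.minAreaRect((w*1000).astype(np.float32)); print(n,'holder',x['conf'],m.sum(),rect)
# depth-based at glue top
d=np.load('pics/top0.npy'); print(manip.camera_model('top')['t'])
s=manip.get_state()
from scipy.spatial.transform import Rotation as R
q=s['ee_rot'];print(R.from_quat(q,scalar_first=True).as_matrix().round(3))
E
```

```text
top green [295.3 187. ] 23 [0.6602 0.0415] ang 22.2 len 0.027
top green [285.8 190.2] 23 [0.6523 0.0641] ang 20.8 len 0.026
top blue [310.3 213. ] 21 [0.5956 0.0053] ang 14.5 len 0.027
top blue [292.3 219.5] 23 [0.5799 0.0472] ang 30.2 len 0.031
top red [293.6 252.2] 83 [0.5039 0.0434] ang 18.3 len 0.031
top holder 0.65 3047 ((571.1146240234375, 19.909500122070312), (225.93540954589844, 91.380615234375), 20.88689422607422)
scene green [356.2 290.1] 44 [0.6527 0.0648] ang 19.5 len 0.034
scene green [346.  293.4] 45 [0.6618 0.042 ] ang 19.0 len 0.034
scene blue [329.9 265.8] 37 [0.5988 0.0061] ang 11.5 len 0.044
scene red [346.4 246. ] 56 [0.5339 0.0447] ang 20.2 len 0.036
scene red [330.2 249.8] 24 [0.5463 0.0067] ang 15.8 len 0.032
scene red [359.8 278.8] 13 [0.6297 0.0732] ang 25.9 len 0.019
scene red [337.1 286.1] 13 [0.6506 0.0221] ang 11.5 len 0.02
scene orange [344.3 260.7] 161 [0.6316 0.036 ] ang -2.3 len 0.055
scene orange [343.7 279.6] 74 [0.6824 0.0339] ang -73.6 len 0.026
scene holder 0.98 2258 ((551.8021850585938, 12.797393798828125), (261.6990661621094, 91.72640991210938), 21.780393600463867)
scene holder 0.47 463 ((564.3169555664062, 38.8209114074707), (31.261430740356445, 108.67443084716797), 88.74860382080078)
[-0.01759267  0.5441811   1.41251427]
[[ 0.     0.332  0.943]
 [ 0.     0.943 -0.332]
 [-1.     0.     0.   ]]
```

```bash
python3 - <<'E'
from fit import *
print(px2plane('top',np.array([[297.75,200.]]),.12))
# depth cloud of glue above z=.075
for n,roi in [('top',(285,185,315,215)),('scene',(325,240,365,290))]:
    d=np.load(f'pics/{n}0.npy'); x0,y0,x1,y1=roi
    uv=np.array([(u,v) for v in range(y0,y1) for u in range(x0,x1)],float)
    w=px2w(n,uv,np.array([d[int(v),int(u)] for u,v in uv]))
    g=w[(w[:,2]>.07)&(w[:,2]<.2)]; t=g[g[:,2]>.115]
    print(n,len(g),g.min(0),g.max(0),'top',len(t),t.mean(0),(t.min(0)+t.max(0))/2)
# tray
for n in ['top']:
    r=manip.regions_of(n,'tray')[0]; p=np.argwhere(r['mask'])[:,::-1].astype(float)
    print(cv2.minAreaRect((px2plane(n,p,.03)[:,:2]*1000).astype(np.float32)))
E
```

```text
[[0.61675116 0.03376798 0.12      ]]
top 169 [0.60308856 0.02199827 0.07090925] [0.63409365 0.04930081 0.12587101] top 127 [0.61806589 0.03586941 0.12005692] [0.6178643  0.03551122 0.12044429]
scene 309 [0.60210276 0.02067214 0.07040162] [0.63436625 0.05035976 0.12807684] top 134 [0.62017527 0.03545181 0.12150501] [0.61821336 0.03556984 0.12169063]
((474.01995849609375, 301.7510681152344), (140.85284423828125, 143.12107849121094), 4.4260759353637695)
```

play_rows(steps=[[0,0,0,0,-1],[0,0,0,0,-1],[0,0,0,0,-1],[0,0,0,0,-1],[0,0,0,0,-1],[0,0,0,0,-1],[0,0,0,0,-0.73]], newtons=30)

```text
clock: 2.55
position: [0.1911, 0.5423, 0.3039]
ee_rot: [0.695, -0.13, 0.695, 0.13]
contact_force: [1.0, 0.2, -0.4]
width: 0.0854
```

play_rows(steps=[[0,0,-0.5,0.2,0],[0,0,-1,0.36,0],[0,0,-1,0.36,0],[0,0,-1,0.36,0],[0,0,-1,0.36,0],[0,0,-1,0.36,0],[0,0,-1,0.36,0],[0,0,-1,0.36,0],[0,0,-1,0.36,0],[0,0,-1,0.36,0],[0,0,-1,0.36,0],[0,0,-1,0.36,0],[0,0,-1,0.36,0],[0,0,-1,0.36,0],[0,0,-1,0.36,0],[0,0,-1,0.36,0],[0,0,-1,0.36,0],[0,0,-1,0.36,0],[0,0,-1,0.36,0],[0,0,-1,0.36,0]])

```text
clock: 4.55
position: [0.598, 0.0693, 0.304]
ee_rot: [0.695, -0.128, 0.696, 0.128]
contact_force: [0.2, 1.5, -0.2]
width: 0.0852
```

play_rows(steps=[[0,0,-0.7,0.2,0],[0,0,-0.5,0,0],[0,0,0,0,0],[0,0,0,0,0]])

```text
clock: 4.95
position: [0.6153, 0.0405, 0.3038]
ee_rot: [0.695, -0.128, 0.696, 0.129]
contact_force: [-0.5, 0.7, 0.8]
width: 0.0851
```

play_rows(steps=[[0,0.5,-0.2,0,0],[0,1,0,0,0],[0,1,0,0,0],[0,1,0,0,0],[0,1,0,0,0],[0,0.5,0,0,0],[0,0.25,0,0,0],[0,0,0,0,0],[0,0,0,0,0]])

```text
clock: 5.85
position: [0.6187, 0.0352, 0.1475]
ee_rot: [0.696, -0.129, 0.695, 0.129]
contact_force: [0.5, 0.8, 1.0]
width: 0.0854
```

```bash
python3 - <<'E'
from fit import *
im,d=manip.get_image('scene'); c=im[190:310,260:420,::-1]
cv2.imwrite('pics/g1.png',cv2.resize(c,None,fx=5,fy=5,interpolation=cv2.INTER_CUBIC)); print(manip.get_state()['position'])
E
```

```text
[0.61891728 0.0350009  0.14780139]
```

View pics/g1.png

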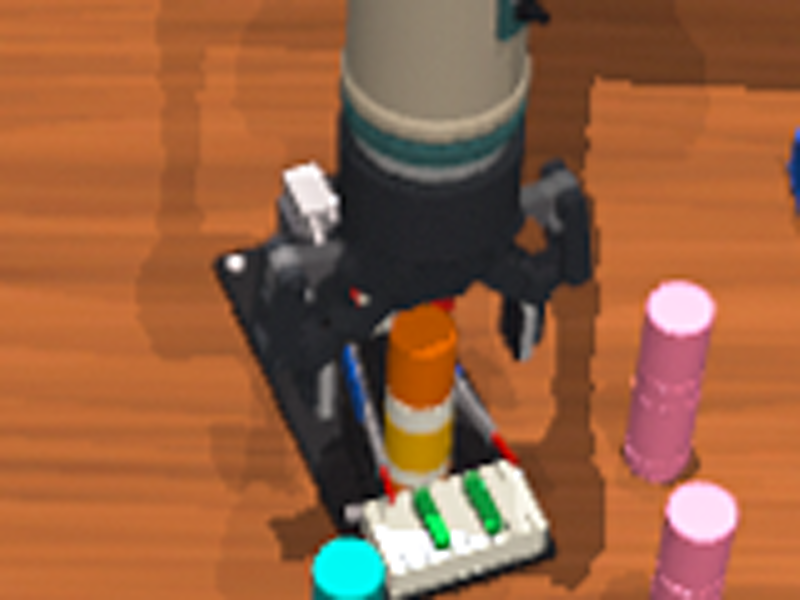

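The orange stick (crop 420,380) is between the open fingers (crop 325,390 and 525,330), with the fingertips above the blades. I close now.

play_rows(steps=[[0.4,0,0,0,0],[0.6,0,0,0,0],[0.8,0,0,0,0],[0.8,0,0,0,0],[0.8,0,0,0,0],[0.8,0,0,0,0],[0.8,0,0,0,0]], newtons=30)

```text
clock: 6.6
position: [0.6184, 0.0345, 0.1466]
ee_rot: [0.695, -0.129, 0.695, 0.129]
contact_force: [0.4, 0.4, 2.2]
width: 0.0297
```

play_rows(steps=[[0.8,-0.3,0,0,0],[0.8,-0.7,0,0,0],[0.8,-1,0,0,0],[0.8,-1,0,0,0],[0.8,-1,0,0,0],[0.8,-1,0,0,0],[0.8,0,0,0,0],[0.8,0,0,0,0]])

```text
clock: 7.4
position: [0.6183, 0.0346, 0.2972]
ee_rot: [0.696, -0.129, 0.695, 0.129]
contact_force: [0.6, 0.2, -1.2]
width: 0.0289
```

play_rows(steps=[[0.8,0,0.4,-0.05,0],[0.8,0,0.8,-0.12,0],[0.8,0,1,-0.13,0],[0.8,0,1,-0.13,0],[0.8,0,1,-0.13,0],[0.8,0,1,-0.13,0],[0.8,0,1,-0.13,0],[0.8,0,1,-0.13,0],[0.8,0,1,-0.13,0],[0.8,0,1,-0.13,0],[0.8,0,0.6,-0.1,0],[0.8,0,0.2,-0.05,0],[0.8,0,0,0,0],[0.8,0,0,0,0]])

```text
clock: 8.8
position: [0.4728, 0.2996, 0.2958]
ee_rot: [0.695, -0.129, 0.696, 0.128]
contact_force: [-0.1, 0.3, -0.5]
width: 0.029
```

```bash
python3 - <<'E'
from fit import *
im,d=manip.get_image('scene'); c=im[110:290,340:580,::-1]
cv2.imwrite('pics/g2.png',cv2.resize(c,None,fx=3.3,fy=3.3,interpolation=cv2.INTER_CUBIC)); print(manip.get_state()['position'])
for x in manip.mark_of('scene','glue'): print(x['conf'],cam2w('scene',x['location']))
E
```

```text
[0.47307928 0.299368   0.29595689]
0.98 [ 7.04901705e-01  1.50767037e-01 -1.07215313e-04]
0.95 [5.94020713e-01 1.46794422e-01 3.44549792e-04]
0.86 [0.73313278 0.00357191 0.00179581]
0.77 [0.47480616 0.29987282 0.16464036]
0.73 [ 0.49099138 -0.00890283  0.05090165]
0.55 [ 0.72049301  0.25505739 -0.00109355]
```

View pics/g2.png

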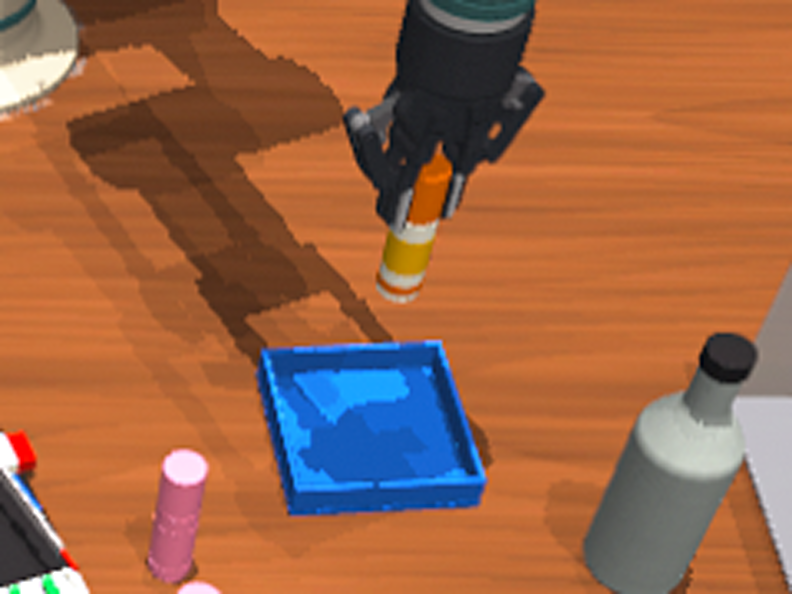

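The stick hangs upright between the fingers (crop 415,230) above the tray (crop 370,430). I lower it and release.

play_rows(steps=[[0.8,0.5,0,0,0],[0.8,1,0,0,0],[0.8,1,0,0,0],[0.8,1,0,0,0],[0.8,0.8,0,0,0],[0.8,0.4,0,0,0],[0.8,0.2,0,0,0],[0.8,0.1,0,0,0],[0.8,0.05,0,0,0],[0.8,0,0,0,0],[0.8,0,0,0,0]])

```text
clock: 10.0
position: [0.4733, 0.3004, 0.1458]
ee_rot: [0.696, -0.129, 0.695, 0.129]
contact_force: [0.3, 0.3, 0.0]
width: 0.0294
```

play_rows(steps=[[0.8,0.06,0,0,0],[0.8,0.05,0,0,0],[0.8,0,0,0,0],[0.8,0,0,0,0]])

```text
clock: 10.4
position: [0.4729, 0.3002, 0.1416]
ee_rot: [0.695, -0.129, 0.695, 0.129]
contact_force: [-0.5, 0.6, 0.5]
width: 0.0294
```

play_rows(steps=[[0.6,0,0,0,0],[0.5,0,0,0,0],[0.3,0,0,0,0],[0,0,0,0,0],[0,0,0,0,0],[0,0,0,0,0],[0,0,0,0,0],[0,0,0,0,0]])

```text
clock: 11.2
position: [0.4729, 0.3001, 0.1416]
ee_rot: [0.695, -0.129, 0.695, 0.129]
contact_force: [-0.4, -0.7, 0.6]
width: 0.0852
```

play_rows(steps=[[0,-0.4,0,0,0],[0,-0.8,0,0,0],[0,-1,0,0,0],[0,-1,0,0,0],[0,-1,0,0,0],[0,-0.8,0,0,0],[0,0,0,0,0]])

```text
clock: 11.9
position: [0.4744, 0.3009, 0.2965]
ee_rot: [0.698, -0.128, 0.692, 0.13]
contact_force: [0.2, 0.0, 0.2]
width: 0.0855
```

```bash
python3 - <<'E'
from fit import *
im,d=manip.get_image('scene'); c=im[110:290,340:580,::-1]
cv2.imwrite('pics/g3.png',cv2.resize(c,None,fx=3.3,fy=3.3,interpolation=cv2.INTER_CUBIC)); print(manip.get_state()['position'])
for x in manip.mark_of('scene','glue_mid'): print(x['conf'],cam2w('scene',x['location']))
E
```

```text
[0.4735045  0.30046999 0.29415644]
0.85 [0.59746613 0.14860565 0.05660554]
0.82 [7.38156055e-01 6.16859296e-04 5.41168795e-02]
0.6 [0.47364294 0.29428176 0.06051713]
0.59 [0.70699421 0.14857422 0.05325769]
```

View pics/g3.png

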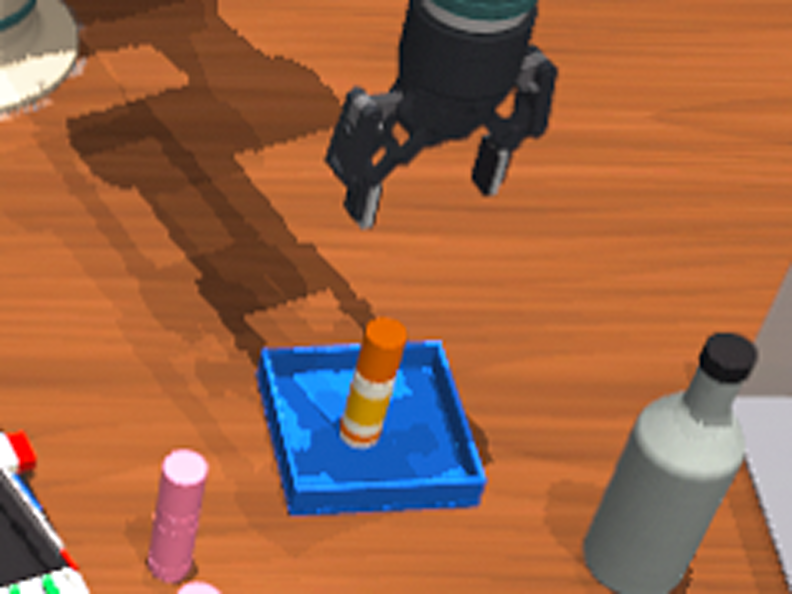

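The glue stick stands in the tray (crop 375,385), released. I re-measure the tweezers while the view is free.

```bash
cat > meas.py <<'E'
from fit import *
import sys
tag=sys.argv[1]
zz={'green':.042,'blue':.052,'red':.0535}
for n,roi in [('top',(260,165,350,240)),('scene',(310,252,375,310))]:
    im,d=manip.get_image(n); im=im[:,:,::-1].copy(); cv2.imwrite(f'pics/{tag}_{n}.png',im)
    x0,y0,x1,y1=roi
    cv2.imwrite(f'pics/{tag}_{n}c.png',cv2.resize(im[y0-10:y1+10,x0-10:x1+10],None,fx=6,fy=6,interpolation=cv2.INTER_CUBIC))
    for k in zz:
        for c,a,p in blobs(im,k,roi,5):
            w=px2plane(n,p.astype(float),zz[k]); mu=w.mean(0)
            e=mu[:2]-[.588,.0263]; th=np.radians(21)
            hx=e@[np.cos(th),np.sin(th)]+.02; hy=e@[-np.sin(th),np.cos(th)]
            print(n,k,c.round(1),a,mu.round(4)[:2],'holder',hx.round(4),hy.round(4))
E
python3 meas.py a
```

```text
top green [295.2 186.6] 23 [0.6612 0.0418] holder 0.0939 -0.0117
top green [285.8 190.2] 23 [0.6523 0.0641] holder 0.0935 0.0123
top blue [310.4 213.3] 20 [0.596 0.005] holder 0.0199 -0.0228
top blue [292.3 219.5] 23 [0.5809 0.0475] holder 0.0209 0.0223
scene green [356.2 290.1] 44 [0.6527 0.0648] holder 0.0942 0.0128
scene green [346.  293.4] 45 [0.6618 0.042 ] holder 0.0945 -0.0118
scene blue [347.9 258.4] 20 [0.5702 0.0476] holder 0.011 0.0263
scene blue [329.9 265.8] 37 [0.5925 0.0062] holder 0.017 -0.0204
scene red [331.5 253.5] 8 [0.5574 0.0098] holder -0.0145 -0.0044
scene red [346.2 252.2] 5 [0.553 0.044] holder -0.0064 0.0291
scene red [359.8 278.8] 13 [0.6297 0.0732] holder 0.0757 0.0288
scene red [337.2 286. ] 15 [0.6504 0.0224] holder 0.0768 -0.026
```

View pics/a_topc.png

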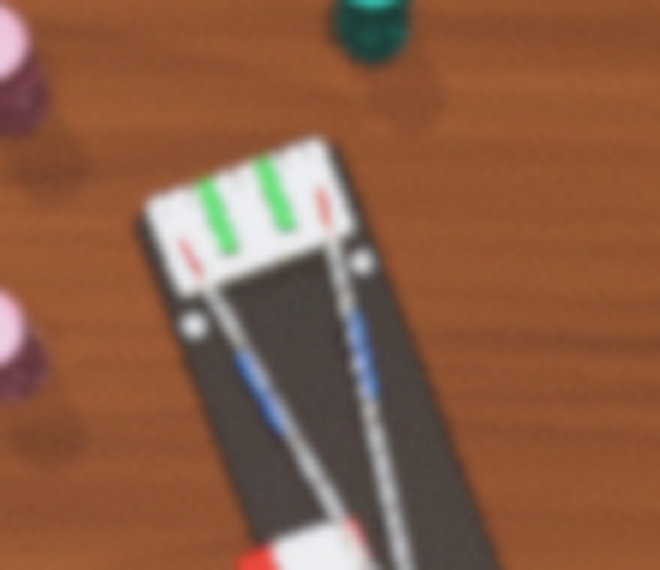

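View pics/a_scenec.png

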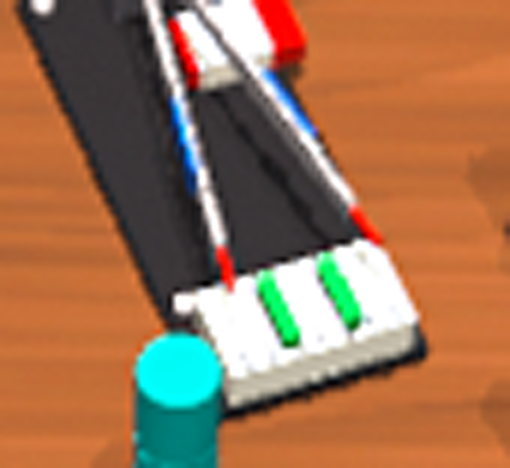

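play_rows(steps=[[0,0,-0.4,0,0],[0,0,-0.8,0.03,0],[0,0,-1,0.03,0],[0,0,-1,0.03,0],[0,0,-1,0.03,0],[0,0,-1,0.03,0],[0,0,-1,0.03,0],[0,0,-1,0.03,0],[0,0,-1,0.03,0],[0,0,-1,0.03,0],[0,0,-0.5,0.03,0],[0,0,-0.2,0.02,0],[0,0,0,0,0],[0,0,0,0,0]])

```text
clock: 13.5
position: [0.5876, 0.0271, 0.2914]
ee_rot: [0.695, -0.129, 0.696, 0.129]
contact_force: [0.2, 0.4, 0.1]
width: 0.0853
```

play_rows(steps=[[0,0.5,-0.02,0,0],[0,1,0,0,0],[0,1,0,0,0],[0,1,0,0,0],[0,1,0,0,0],[0,0.8,0,0,0],[0,0.5,0,0,0],[0,0.25,0,0,0],[0,0.13,0,0,0],[0,0,0,0,0],[0,0,0,0,0]])

```text
clock: 14.6
position: [0.5889, 0.0259, 0.1072]
ee_rot: [0.696, -0.129, 0.695, 0.129]
contact_force: [-0.3, -0.0, 0.5]
width: 0.0851
```

```bash
python3 meas.py b
```

```text
scene green [356.  289.8] 45 [0.6518 0.0646] holder 0.0933 0.0128
scene green [345.9 293.2] 44 [0.6614 0.0419] holder 0.0941 -0.0118
scene blue [347.9 259.1] 25 [0.5722 0.0476] holder 0.0129 0.0255
scene blue [330.1 265.7] 39 [0.5922 0.0065] holder 0.0168 -0.02
scene red [346.2 252.2] 5 [0.553 0.044] holder -0.0064 0.0291
scene red [360.5 279.2] 16 [0.6308 0.0746] holder 0.0773 0.0297
scene red [337.2 286. ] 15 [0.6504 0.0224] holder 0.0768 -0.026
```

View pics/b_scenec.png

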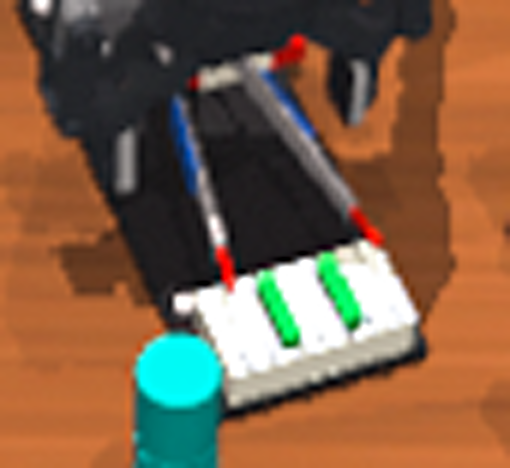

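View pics/b_topc.png

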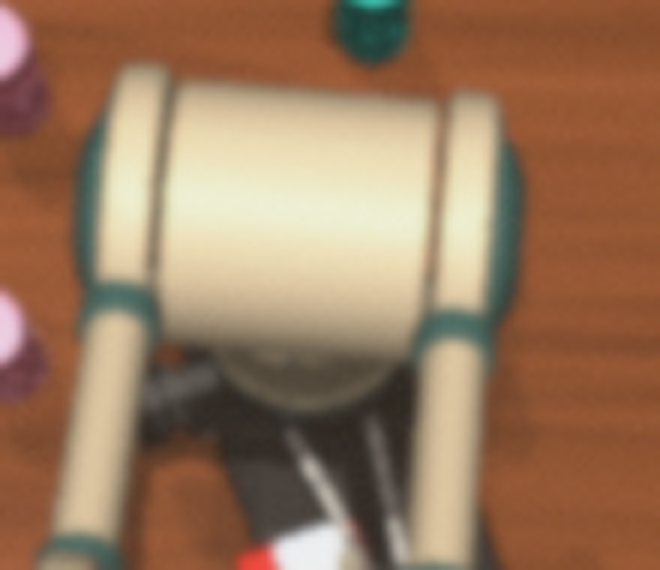

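play_rows(steps=[[0.2,0,0.02,0,0],[0.4,0,0,0,0],[0.5,0,0,0,0],[0.55,0,0,0,0],[0.6,0,0,0,0],[0.65,0,0,0,0],[0.65,0,0,0,0],[0.65,0,0,0,0],[0.65,0,0,0,0]], newtons=40)

```text
clock: 15.6
position: [0.5886, 0.0263, 0.1068]
ee_rot: [0.696, -0.129, 0.695, 0.129]
contact_force: [-0.1, 0.7, 6.7]
width: 0.0297
```

```bash
python3 meas.py c
```

```text
scene green [356.  289.9] 44 [0.6521 0.0645] holder 0.0936 0.0127
scene green [346.3 293.8] 38 [0.6629 0.0428] holder 0.0958 -0.0114
scene blue [344.2 260.5] 23 [0.5765 0.0391] holder 0.0138 0.016
scene blue [334.8 268.9] 11 [0.6013 0.0174] holder 0.0293 -0.0131
scene red [354.5 281.2] 16 [0.6367 0.061 ] holder 0.0779 0.0149
scene red [341.8 284.8] 17 [0.6468 0.0326] holder 0.0772 -0.0152
```

View pics/c_scenec.png

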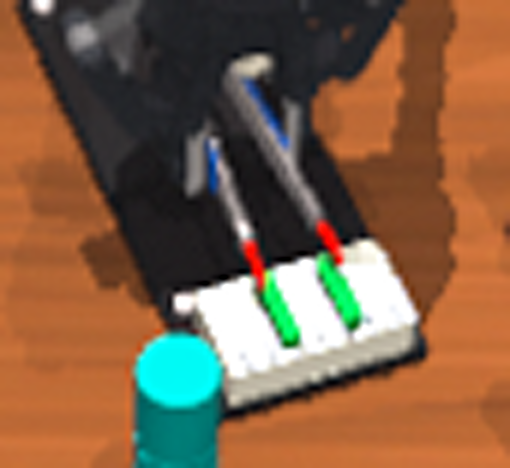

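play_rows(steps=[[0.67,0,0.02,0,0],[0.69,0,0,0,0],[0.7,0,0,0,0],[0.71,0,0,0,0],[0.71,0,0,0,0],[0.71,0,0,0,0],[0.71,0,0,0,0]])

```text
clock: 16.4
position: [0.5886, 0.0267, 0.107]
ee_rot: [0.696, -0.129, 0.695, 0.129]
contact_force: [1.1, 0.1, 7.1]
width: 0.0245
```

```bash
python3 meas.py d; python3 - <<'E'
from fit import *
for q in ['tip_left','tip_right','mark_left','mark_right']:
    for x in manip.mark_of('scene',q)[:3]:
        w=cam2w('scene',x['location']);e=w[:2]-[.588,.0263]; th=np.radians(21)
        print(q,round(x['conf'],2),w.round(4),'hx',round(e@[np.cos(th),np.sin(th)]+.02,4),'hy',round(e@[-np.sin(th),np.cos(th)],4))
im=cv2.imread('pics/d_scene.png')
print(manip.get_state())
cv2.imwrite('pics/d_z.png',cv2.resize(im[268:308,322:376],None,fx=14,fy=14,interpolation=cv2.INTER_NEAREST))
E
```

```text
scene green [356.3 290.6] 39 [0.6539 0.065 ] holder 0.0954 0.0125
scene green [346.  293.8] 40 [0.6629 0.0422] holder 0.0956 -0.012
scene blue [343.2 260.4] 24 [0.5762 0.0367] holder 0.0127 0.014
scene blue [336.3 269.8] 11 [0.6039 0.0206] holder 0.0328 -0.011
scene red [353.2 281.5] 17 [0.6376 0.058 ] holder 0.0776 0.0119
scene red [343.7 284.7] 15 [0.6465 0.0369] holder 0.0784 -0.0111
tip_left 0.67 [ 0.4164 -0.5012  0.0018] hx -0.3293 hy -0.431
tip_left 0.56 [0.6502 0.0631 0.0504] hx 0.0913 hy 0.0121
tip_right 0.53 [0.6578 0.0365 0.0518] hx 0.0888 hy -0.0155
mark_left 0.47 [0.6532 0.068  0.0416] hx 0.0958 hy 0.0156
mark_right 0.58 [0.6585 0.0427 0.0422] hx 0.0917 hy -0.01
{'clock': 16.7, 'qpos': array([-7.27091672e-02,  4.66486459e-01,  1.74559075e+00,  6.04233809e-05,
        9.27453711e-01, -2.00955346e+00]), 'qd': array([ 0.00064331,  0.00044381,  0.00080744, -0.00147785,  0.0010043 ,
        0.00087988]), 'effort': array([-4.62020813e-01, -4.30010140e+01, -1.67779881e+01, -2.20575873e-01,
       -4.55520535e-02,  1.70636200e-02]), 'position': array([0.58861411, 0.02672478, 0.10700793]), 'ee_rot': array([ 0.69600806, -0.12885136,  0.69458896,  0.12851568]), 'contact_force': array([-0.29364281,  1.15320022,  5.88967077]), 'moment': array([ 0.13450039, -0.01412086, -0.00107626]), 'width': 0.024871368097716662}
```

View pics/d_z.png

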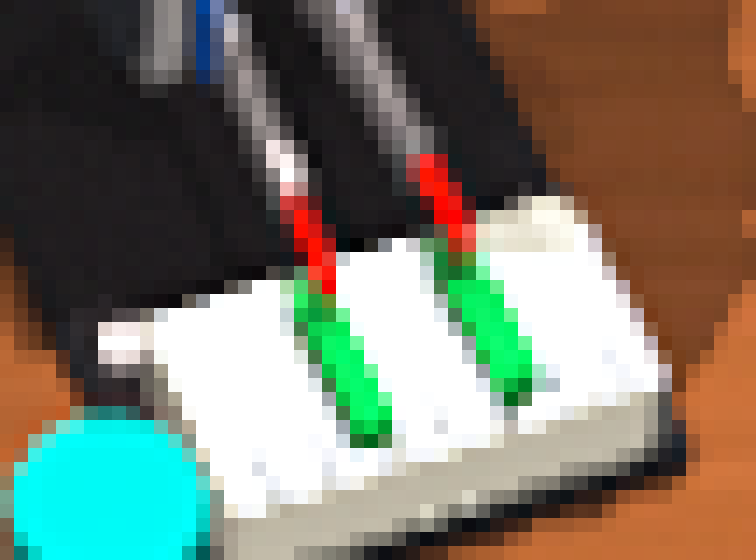

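```bash
python3 - <<'E'
from fit import *
d=manip.get_image('scene')[1]
th=np.radians(21)
def H(w): e=w[:2]-[.588,.0263]; return np.array([e@[np.cos(th),np.sin(th)]+.02,e@[-np.sin(th),np.cos(th)]])
for nm,p in [('L',[355.0,285.6]),('R',[345.0,288.2])]:
    for z in (.05,.052,.054,.056): print(nm,z,H(px2plane('scene',np.array([p]),z)[0]).round(4))
im=cv2.imread('pics/d_scene.png')
for c,a,p in blobs(im,'red',(310,252,375,310),5):
    dd=np.array([d[v,u] for u,v in p]); w=px2w('scene',p.astype(float),dd)
    for pp,x in zip(p,w): print(pp,H(x).round(4),x[2].round(4))
E
```

```text
L 0.05 [0.0871 0.0125]
L 0.052 [0.0884 0.0119]
L 0.054 [0.0898 0.0112]
L 0.056 [0.0911 0.0106]
R 0.05 [ 0.086 -0.011]
R 0.052 [ 0.0874 -0.0116]
R 0.054 [ 0.0887 -0.0122]
R 0.056 [ 0.09   -0.0128]
[351 279] [0.0725 0.0086] 0.0579
[352 279] [0.0719 0.0113] 0.056
[353 279] [0.0456 0.0266] 0.0162
[351 280] [0.0728 0.0086] 0.0546
[352 280] [0.0763 0.0094] 0.0586
[353 280] [0.0449 0.0272] 0.0111
[352 281] [0.0781 0.0087] 0.0575
[353 281] [0.0782 0.0111] 0.0566
[354 281] [0.0513 0.0268] 0.0155
[353 282] [0.0819 0.0095] 0.0582
[354 282] [0.081  0.0123] 0.0558
[353 283] [0.083  0.0091] 0.0562
[354 283] [0.0825 0.0118] 0.0542
[355 283] [0.0672 0.0219] 0.0301
[354 284] [0.0854 0.0106] 0.0547
[355 284] [0.0888 0.0113] 0.0587
[355 285] [0.0895 0.0112] 0.0559
[342 282] [ 0.0721 -0.0128] 0.0562
[343 282] [ 0.0743 -0.0114] 0.0583
[342 283] [ 0.0751 -0.014 ] 0.0568
[343 283] [ 0.0732 -0.0107] 0.0529
[344 283] [0.0466 0.0039] 0.0123
[343 284] [ 0.0775 -0.0126] 0.0555
[344 284] [ 0.0767 -0.0098] 0.0532
[343 285] [ 0.0804 -0.0137] 0.056
[344 285] [ 0.0805 -0.0114] 0.0551
[345 285] [0.0514 0.0045] 0.0104
[344 286] [ 0.0822 -0.012 ] 0.0538
[345 286] [0.0544 0.0033] 0.0109
[344 287] [ 0.0872 -0.0141] 0.0574
[345 287] [ 0.0856 -0.011 ] 0.0539
[345 288] [ 0.0872 -0.0116] 0.0526
```

Both tips are over their bars, about 1 mm too far to the right as a pair. I nudge left by 0.6 mm and hold.

play_rows(steps=[[0.71,0,0.02,0,0],[0.71,0,0,0,0],[0.71,0,0,0,0],[0.71,0,0,0,0],[0.71,0,0,0,0],[0.71,0,0,0,0],[0.71,0,0,0,0],[0.71,0,0,0,0],[0.71,0,0,0,0],[0.71,0,0,0,0],[0.71,0,0,0,0],[0.71,0,0,0,0],[0.71,0,0,0,0],[0.71,0,0,0,0],[0.71,0,0,0,0],[0.71,0,0,0,0]])

```text
clock: 18.35
position: [0.5884, 0.0271, 0.107]
ee_rot: [0.696, -0.129, 0.695, 0.128]
contact_force: [0.4, -0.3, 6.4]
width: 0.0249
```

```bash
python3 meas.py e; python3 - <<'E'
import cv2
im=cv2.imread('pics/e_scene.png')
a=cv2.resize(im[268:308,322:376],None,fx=10,fy=10,interpolation=cv2.INTER_NEAREST)
cv2.imwrite('pics/e_z.png',a)
cv2.imwrite('pics/e_w.png',cv2.resize(im[180:330,280:560],None,fx=2.8,fy=2.8))
E
```

```text
scene green [356.2 290.4] 40 [0.6536 0.0649] holder 0.095 0.0125
scene green [345.9 293.5] 42 [0.6621 0.0419] holder 0.0947 -0.012
scene blue [343.5 260.5] 24 [0.5767 0.0373] holder 0.0134 0.0143
scene blue [336.6 269.1] 14 [0.602  0.0213] holder 0.0313 -0.0096
scene red [353.6 281.8] 16 [0.6383 0.0589] holder 0.0787 0.0124
scene red [343.9 284.4] 15 [0.6458 0.0373] holder 0.0779 -0.0104
```

View pics/e_z.png

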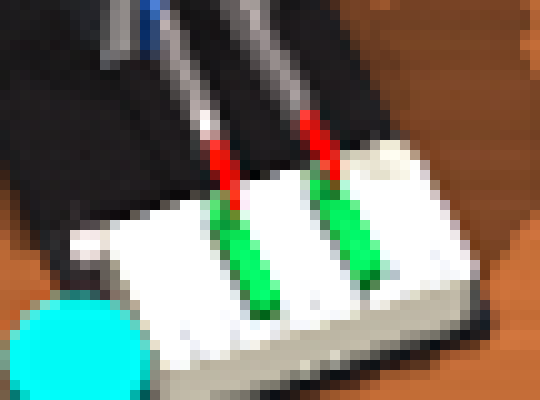

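View pics/e_w.png

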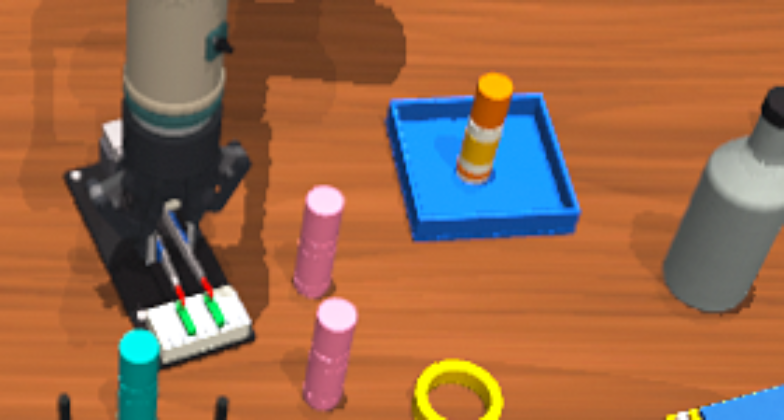

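```bash
python3 -c "
from rig import manip
print(manip.sign_off())"
```

```text
the job is handed in; nothing more can be done
None
```

I stood the orange glue stick upright in the blue tray and let go of it. The gripper then squeezed the blades at their blue grips. I handed the job in at about 18.5 s with it still holding them; no verdict was reported.

- **Tips over the bars:** In the last picture both red tips end on their own green bars. I put each within about 1 to 2 mm of its bar's centre line, and the limit is 4 mm. That last picture came after I held the grip steady for about 1.5 s.
- **Grip:** The pads read 24.9 mm apart, close to the 24.5 mm I worked out for these bars. I did not measure the force on each blade separately; at this closure the springs should push back with a few newtons each.
- **Glue stick:** The last picture shows it upright near the middle of the tray, with the arm well clear. The nearby things in view looked undisturbed. I did not re-measure the foam, marker or cup at the end, but the arm never went near them.
- **Checks that failed or disagreed:**
  - The top camera's view was blocked by the arm during the squeeze, so the final check used the scene camera only.
  - The network's positions for the tips and bars were scattered by 3 to 4 mm, and one guess for the left tip was plainly wrong. I relied on the colour measurements instead.
  - The wrist showed a steady upward push of about 6 N while squeezing, well below the limits.

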